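# Set the end float of a turned roller in its rest

## Task

Lay the cream roller in the two steel vees of the blue roller rest, between the fixed end stop and the brass jaw, and let go of it. Then turn the rest's black thumbscrew clockwise until it seats, so that the jaw has pushed the roller home against the stop, back it off a quarter turn so that the roller can spin freely, and finish while still gripping the thumbscrew there. Leave the other things on the bench where they are.

Things in the scene. Friction and masses are not known exactly. Their poses are not given: they have to be found in the camera images.
- roller: The cream plastic roller to be loaded: a solid cylinder 44 mm in diameter and 100 mm long with 4 mm chamfers at both ends, 0.12 to 0.26 kg. Origin at its centre, own x along its axis (either end is as good); y and z turn with it as it rolls. At the start it lies level on the rack, its centre 42 mm above the bench.
- spare: A dark grey roller of the same size and form, origin and axes likewise, lying on the rack's other place; to be left there. Which of the two places holds which roller varies.
- rack: Fixed plywood stock rack, base 120 x 180 x 10 mm; origin under its centre. Two places lie 48 mm to either side of the centre along its y, each a pair of 14 mm wide wooden vees at x = -40 and +40 mm that carry a roller lying along the rack's x; between the vees (66 mm) the fingers can go down beside the roller to just above the base. The rollers' axes are 96 mm apart.
- rest: Fixed roller rest, aluminium base 100 mm (x) by 250 mm (y, from y = -78 to +172 mm), 12 mm thick. Origin on the bench below the centre of the laid-in roller; y runs along the roller, from the end stop to the thumbscrew; z up. Blue screw housing 66 x 70 mm centred at y = 130 mm, top 55 mm above the bench.
- vee_axis (a point): Where the roller's centre belongs when it lies home against the stop: 50 mm above the rest's origin, axes as the rest's. Two 14 mm wide steel 45-degree vees at y = -40 and +40 mm (66 mm free between them, for the fingers) carry the roller along y; their upper edges are 55 mm apart, 46 mm above the bench.
- stop_face (a point): Centre line of the end stop's face at the roller's axis height: y = -50 mm of the rest, looking to +y. The blue stop is 36 mm wide and 52 mm high above the bench.
- jaw: Brass jaw, 36 mm wide (x), 22 mm (y), top 50 mm above the bench. Origin under the middle of the face that pushes the roller (it faces the rest's -y). The face stands at y = 50.8 mm of the rest when the screw is seated and 3 mm farther out for every radian backed off (6 to 8.4 mm farther at the start).
- screw (a joint): Turn of the thumbscrew in rad, growing clockwise as seen from above (tightening). 0 = seated against a hard stop, with the knob's white pointer at the red mark; at the start between -2.8 and -2.0; -1.57 is a quarter turn backed off. Range -4.0 to 0. It turns stiffly at about 0.05 N m, stays where it is left, and does not rise or sink.
- knob_grip (a point): Grip point of the thumbscrew, on its vertical axis 86 mm above the bench, at x = 0, y = 125 mm of the rest. Black bar 44 mm long (own x), 14 mm thick (own y: the fingers close along it), 40 mm high, its top 15 mm above this point; it turns with the screw. White pointer on its -x end; when seated, own x is the rest's x and the pointer is at the red mark on the housing's -x side.
- caliper: Loose caliper, 210 mm long, 12 mm high, lying beyond the rest and rack; leave alone.
- deburrer: Loose deburring tool like a screwdriver with an orange handle, lying behind the rest; leave alone.
- brush: Loose hand brush at the right front; leave alone.
- oil: White oil bottle with a red cap, 52 mm in diameter, 130 mm high, standing at the left back; leave alone.
- mug: Blue mug, 80 mm in diameter, 90 mm high, at the right back; leave alone.
- collar: Cream plastic collar, a ring 64 mm in diameter and 22 mm high, lying beyond the rack; leave alone.

How it is judged:
By the outcome, as a careful person would: the job done as asked, in the order asked, and still so for the second after the job is handed in, while the arm keeps its last pose, push and grip.
It also fails if it takes over 66 s, if anything falls off the work surface, if the arm or the gripper's body presses on something with over 40 N, if the wrist force passes 120 N, or if a joint passes its speed limit or range.

## Robot

A 6-joint arm with a two-finger parallel gripper is mounted at the origin on the work surface. World frame = base frame: x ahead of the robot, y to its left, z up, the work surface at z = 0. Lengths are in m, angles in rad, forces in N, time in s.
With the tool pointing down it reaches from about 0.3 to 1 m from the base axis. Payload 5.1 kg.
Tool frame: the origin (TCP) lies midway between the tips of the shut fingers; the grasp point (between the pads) lies 19 mm behind it; x points along the fingers, y is the direction in which the jaws open and shut, and the axes are right-handed (so a half turn about x gives the same grasp; the last joint's range is limited). The gripper opens to 95 mm and grips with 3 to 60 N. Pads are 20 mm wide; open, the fingers measure 119 mm over their backs; the gripper's body (75 mm by 180 mm) begins 59 mm behind the grasp point.
Start: joints at [1.048, 0.124, 1.65, -0, 1.367, -0.083], TCP at [0.277, 0.588, 0.215] pointing down, gripper open.
Joint ranges: [-2.61, 2.61], [-1.02, 2.33], [0.03, 2.71], [-1.35, 4.49], [0.32, 2.68], [-2.91, 2.91]. Speed limits (rad/s): [2.57, 2.57, 3.14, 3.14, 3.14, 3.14].

## Interface

Orientations are given as [roll, pitch, yaw] about the fixed x, y, z axes, in that order (R = Rz(yaw) Ry(pitch) Rx(roll)).
In Python, from bench import get_state, snapshot, calibration, hand_in, find_in gives the robot as it stands.
- The arm moves only by the tool play_rows, never from a script. Its arguments are lists of equal length, an entry for each row: "travel": the shift along the tool's x, y, z in cm, a list of three; "delta_rot": the turn, a rotation vector about the tool's x, y, z in rad, a list of three. In form: {"travel": [[dx, dy, dz], ...], "delta_rot": [[rx, ry, rz], ...]}. A call has exactly 10 rows; each row is the pose to reach, as a shift and turn from the pose commanded when the call began, along the tool's axes at that moment; what a row does not reach only later rows make up. A row lasts 1/12 s, in which the tool goes at most 41.7 mm and 7.16 degrees, less where a joint would pass 70% of its speed; a pose out of reach is approached as far as the arm can. A call with a gripper value outside its range is refused whole. "hand" is the opening, from 0 (shut) to 1 (fully open), set as the call begins (left out, the last holds). The fingers move at their own pace and stop on an object; the grip force is fixed at half the most. Time passes only in rows, so rows that repeat a pose let the fingers close, or fill a call up. It gives the time, the measured TCP pose, the force and the opening at its end, in the units of the state.
- get_state(): the state, without advancing time (a new reading comes with each control period).
- snapshot(name): name is "side" or "top"; returns the picture (480x640x3 uint8, red, green, blue); there is no depth.
- calibration(name): a dict with "camera_matrix" (3x3 intrinsics, pixels), "xyz" and "rotation" of the camera in the world. Camera axes: x right, y up, looking along -z (the intrinsics and any distortion apply to the point x, -y, -z); pixel columns grow to the right and rows downward; lengths in m; the calibration is good to about 2 mm. A picture is of the moment at which its call begins. calibration takes no time and is no camera call.
- hand_in(): hands the job in, once; it reports no verdict.
Trained networks look in the newest picture that a camera, given by its name, has taken for a name from the list of things; names that differ only in an ending like _2 or _b are one class to them, and where a whole thing is asked for, a point or a joint stands for the part that bears it (a point fixed in the world has none). Each returns a list of dicts, best first, with "p" (0 to 1); they miss things now and then, are a little off and sometimes report something else, mostly with a low value. They report only what shows in the picture. A call takes as long as a camera call.
- find_in(label, camera): "rect" ([left, top, right, bottom] in pixels, round what is visible of it).
The state is a dict: "t": time; "qpos": joint angles; "joint_vel": joint speeds; "joint_torque": joint torques, N m; "tool_pos": TCP position; "orientation": TCP orientation; "contact_force": force on the tool from outside, world axes, zero at the start; "torque": the same for the moment, N m; "opening": finger opening in m.
Only numpy, scipy, OpenCV 4.12 (cv2) and the standard library are available. Lean on these libraries where they do the work, as an engineer would, in place of code of your own. Each camera call takes 0.05 s, during which the arm holds its last target. There are 200 camera calls.

## Working session

There is one attempt and no reset: what is moved stays moved. The work goes in short steps, Python scripts to look and compute and a tool call to move; the robot and the scene stay as the last step left them, time stands still between calls to the robot, and variables do not carry over. Pictures are saved under pics/ and viewed, about 8 in all and at most 12, crops included, and the job is handed in when it is done.

Besides the shell and the picture viewer there is one more tool, called after "Call:" by a JSON object that holds its "api" and its "payload", one argument or row to a line. play_rows: Moves the arm, as the interface text tells. Its arguments: {"type":"object","properties":{"travel":{"type":"array"},"delta_rot":{"type":"array"},"hand":{"type":"number"}},"required":["travel","delta_rot"]}

```bash
mkdir -p pics; ls
python3 - <<'E'
from bench import *
import cv2,json
for n in("top","side"):
    im=snapshot(n);cv2.imwrite(f"pics/{n}0.png",im[:,:,::-1])
    c=calibration(n);print(n,c)
    for l in("roller","spare","rack","rest","jaw","screw"):
        print(l,[( [round(x) for x in d["rect"]],round(d["p"],2)) for d in find_in(l,n)[:3]])
s=get_state();print(s)
E
```

```text
pics
top {'camera_matrix': array([[469.50190071,   0.        , 326.09888426],
       [  0.        , 469.50190071, 239.03452584],
       [  0.        ,   0.        ,   1.        ]]), 'xyz': array([ 0.5228723 , -0.04234794,  1.17578175]), 'rotation': array([ 7.98176430e-02, -2.06337891e-04, -1.59365219e+00])}
roller []
spare [([425, 242, 451, 287], 0.86)]
rack [([377, 242, 455, 295], 0.8), ([388, 248, 410, 290], 0.18), ([392, 180, 412, 204], 0.16)]
rest [([178, 250, 283, 296], 0.9)]
jaw [([210, 265, 229, 280], 0.66)]
screw [([182, 265, 201, 284], 0.74), ([293, 132, 337, 214], 0.61)]
side {'camera_matrix': array([[614.00338735,   0.        , 331.7225856 ],
       [  0.        , 614.00338735, 252.39032474],
       [  0.        ,   0.        ,   1.        ]]), 'xyz': array([ 0.44239099, -1.41356049,  0.90558826]), 'rotation': array([ 1.02700876,  0.00409287, -0.13711643])}
roller [([280, 291, 328, 315], 0.66)]
spare [([287, 314, 335, 340], 0.86), ([338, 206, 378, 227], 0.51)]
rack [([279, 298, 342, 356], 0.65)]
rest [([271, 188, 311, 259], 0.72)]
jaw [([286, 211, 299, 228], 0.42)]
screw [([284, 188, 295, 210], 0.56)]
{'t': 0.7, 'qpos': array([ 1.04837263e+00,  1.23798623e-01,  1.65029586e+00, -4.25957826e-06,
        1.36749807e+00, -8.26216794e-02]), 'joint_vel': array([ 2.26630680e-04,  7.16167394e-04, -1.14438412e-03, -2.35838991e-05,
        1.72631157e-03,  1.30154172e-03]), 'joint_torque': array([-8.20514542e-04, -4.17449212e+01, -3.60132873e+01,  7.73755414e-02,
        4.28832695e-02,  2.95037935e-06]), 'tool_pos': array([0.27677961, 0.58811621, 0.21465956]), 'orientation': array([-0.05842004,  1.57079215, -0.49822119]), 'contact_force': array([-0.78760839,  0.48252006, -0.00302762]), 'torque': array([-0.01301967, -0.05991755,  0.02023332]), 'opening': 0.09512960847179354}
```

View pics/top0.png

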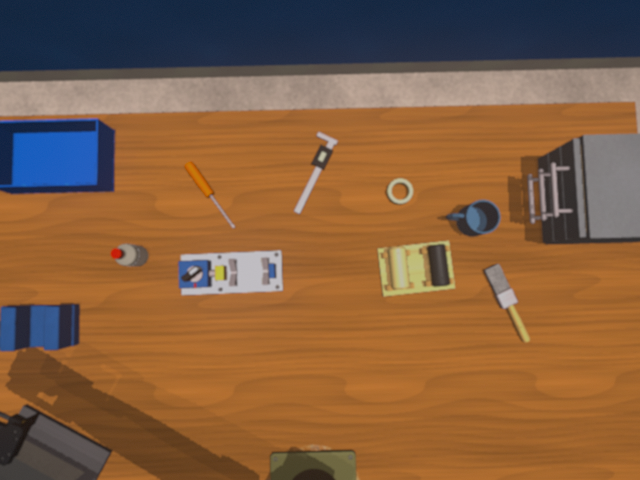

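View pics/side0.png

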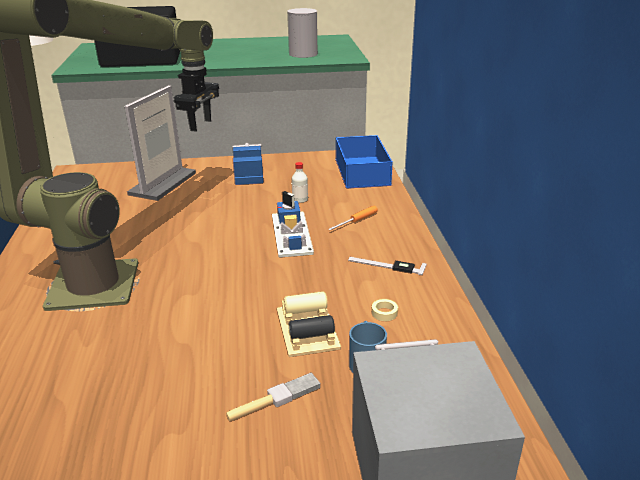

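The top view shows the cream roller near (399,268), the spare at (438,265), and the rest spanning (178–283, 250–296) with its knob at (194,273) and its stop on the right. The side view agrees.

```bash
cat > h.py <<'E'
import numpy as np,cv2
from scipy.spatial.transform import Rotation as R
from bench import *
def cam(n):
    c=calibration(n); return c["camera_matrix"],np.array(c["xyz"]),R.from_euler("xyz",c["rotation"]).as_matrix()
def back(n,uv,z):
    K,p,M=cam(n); uv=np.atleast_2d(uv).astype(float)
    d=np.c_[(uv[:,0]-K[0,2])/K[0,0],-(uv[:,1]-K[1,2])/K[1,1],-np.ones(len(uv))]@M.T
    return p+d*((z-p[2])/d[:,2])[:,None]
def proj(n,X):
    K,p,M=cam(n); q=(np.atleast_2d(X)-p)@M
    return np.c_[K[0,0]*q[:,0]/-q[:,2]+K[0,2],K[1,2]+K[1,1]*q[:,1]/q[:,2]]
E
python3 - <<'E'
from h import *
im=cv2.imread("pics/top0.png")
a=cv2.resize(im[235:305,170:290],None,fx=6,fy=6,interpolation=cv2.INTER_CUBIC)
b=cv2.resize(im[235:305,370:460],None,fx=6,fy=6,interpolation=cv2.INTER_CUBIC)
s=cv2.imread("pics/side0.png")
c=cv2.resize(s[180:265,262:322],None,fx=3,fy=3)
cv2.imwrite("pics/a.png",cv2.resize(np.vstack([np.hstack([a[:, :],]),]),None,fx=1,fy=1))
g=np.zeros((420,60*0+10,3),np.uint8)
top=a; bot=np.zeros((175,720,3),np.uint8)
cv2.imwrite("pics/crop1.png",a)
hsv=cv2.cvtColor(im,cv2.COLOR_BGR2HSV)
def rects(mask,box,z,name):
    m=np.zeros_like(mask);x0,y0,x1,y1=box;m[y0:y1,x0:x1]=mask[y0:y1,x0:x1]
    cs=cv2.findContours(m,0,1)[0];k=max(cs,key=cv2.contourArea)
    P=back("top",k[:,0],z)[:,:2].astype(np.float32)*1000
    print(name,cv2.minAreaRect(k),"world",cv2.minAreaRect(P))
print("base chk robot z0",back("top",[[313,480]],0))
for p in [(399,268),(390,268),(405,293),(215,256),(265,256),(250,290)]: print(p,hsv[p[1],p[0]])
rects(cv2.inRange(hsv,(0,0,170),(180,45,255)),(170,240,290,302),.012,"base")
rects(cv2.inRange(hsv,(0,0,0),(180,255,80)),(415,235,458,295),.042,"spare")
rects(cv2.inRange(hsv,(18,40,180),(40,140,255)),(370,235,460,300),.010,"rack")
rects(cv2.inRange(hsv,(20,60,225),(40,130,255)),(380,240,416,296),.042,"roller")
E
```

```text
base chk robot z0 [[0.03440137 0.00019467 0.        ]]
(399, 268) [ 27  43 192]
(390, 268) [ 19 125 129]
(405, 293) [ 23 114 179]
(215, 256) [138   7 193]
(265, 256) [150   7 184]
(250, 290) [158   5 191]
base ((230.88397216796875, 272.33111572265625), (40.52692794799805, 101.20873260498047), 87.51044464111328) world ((538.9219970703125, 191.97393798828125), (100.0306396484375, 249.1774444580078), 1.1668108701705933)
spare ((438.00006103515625, 265.0), (39.7350959777832, 16.508298873901367), 82.64761352539062) world ((544.703369140625, -312.9989929199219), (95.06830596923828, 39.81497573852539), 5.058624744415283)
rack ((416.4569091796875, 268.2934265136719), (47.989295959472656, 71.67827606201172), 83.41805267333984) world ((538.4227294921875, -266.4072265625), (118.5262680053711, 177.50997924804688), 5.222179412841797)Traceback (most recent call last):
  File "<stdin>", line 22, in <module>
  File "<stdin>", line 14, in rects
ValueError: max() iterable argument is empty
```

View pics/crop1.png

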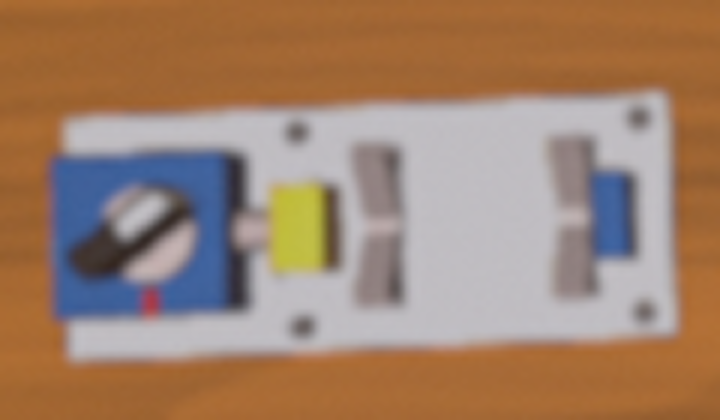

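```bash
cat >> h.py <<'E'
def frame(o,deg):
    c,s=np.cos(np.radians(deg)),np.sin(np.radians(deg))
    return lambda P:np.array(o)+np.atleast_2d(P)@np.array([[c,s,0],[-s,c,0],[0,0,1]])
REST=frame([.5399,.1450,0],1.17); RACK=frame([.5384,-.2664,0],5.2)
def go(pos,theta):
    """shift (cm) and turn about tool x (rad) to grasp-point pos with tool y at theta deg"""
    s=get_state(); M=R.from_euler("xyz",s["orientation"])
    t=np.radians(theta);c,n=np.cos(t),np.sin(t)
    T=R.from_matrix(np.array([[0,0,-1],[c,n,0],[n,-c,0]]).T)
    tcp=np.array(pos)-[0,0,.019]
    print("t",round(s["t"],2),"travel",np.round(M.inv().apply(tcp-s["tool_pos"])*100,2),"rot",np.round((M.inv()*T).as_rotvec(),3))
E
python3 - <<'E'
from h import *
im=cv2.imread("pics/top0.png")
F=10
def crop(box,polys):
    x0,y0,x1,y1=box
    a=cv2.resize(im[y0:y1,x0:x1],None,fx=F,fy=F,interpolation=cv2.INTER_CUBIC)
    for X,c in polys:
        q=((proj("top",X)+.5-[x0,y0])*F).astype(np.int32)
        cv2.polylines(a,[q],True,c,1)
    return a
def knob(s):
    f=frame(REST([0,.125,0])[0],1.17-np.degrees(s))
    return f([[-.022,-.007,.101],[.022,-.007,.101],[.022,.007,.101],[-.022,.007,.101]])
A=crop((176,258,208,293),[(knob(-2.2),(0,255,0)),(REST([[-.033,.095,.055],[.033,.095,.055],[.033,.165,.055],[-.033,.165,.055]]),(0,255,255))])
B=crop((374,238,460,299),[])
f=lambda y:RACK([[-.05,y-.022,.042],[.05,y-.022,.042],[.05,y+.022,.042],[-.05,y+.022,.042]])
F=5
B=crop((374,238,460,299),[(f(.048),(255,0,0)),(f(-.048),(255,0,0)),(RACK([[-.06,-.09,.01],[.06,-.09,.01],[.06,.09,.01],[-.06,.09,.01]]),(0,0,255))])
o=np.zeros((350,760,3),np.uint8);o[:,:320]=A;o[:305,325:325+430]=B
cv2.imwrite("pics/chk.png",o)
go(RACK([0,.048,.16])[0],95.2)
E
```

```text
t 0.7 travel [  7.37 -62.04  57.63] rot [-0.531  0.     0.   ]
```

View pics/chk.png

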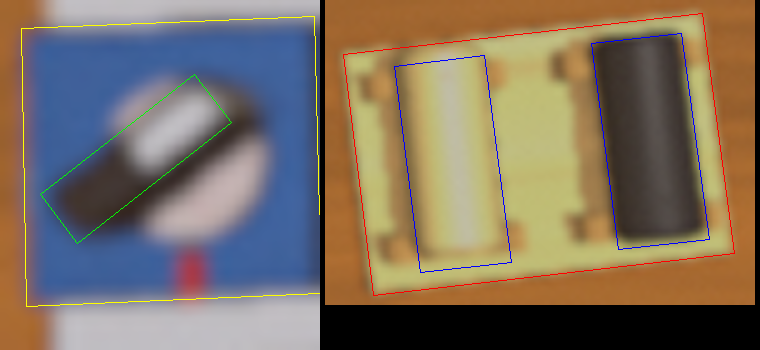

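Pointer end lies upper right (215,90): the screw is at about -2.2. Outlines of rest, rack and rollers fit to about 1 px. Moving to the roller.

Call:
{"api": "play_rows", "payload": {
  "travel": [
    [0, -3, 2.8],
    [0, -6, 5.6],
    [0, -9, 8.4],
    [0, -12, 11.2],
    [0, -15, 13.9],
    [0, -18, 16.7],
    [0, -21, 19.5],
    [0, -24, 22.3],
    [0, -27, 25.1],
    [0, -30, 27.9]
  ],
  "delta_rot": [
    [0, 0, 0],
    [0, 0, 0],
    [0, 0, 0],
    [0, 0, 0],
    [0, 0, 0],
    [0, 0, 0],
    [0, 0, 0],
    [0, 0, 0],
    [0, 0, 0],
    [0, 0, 0]
  ],
  "hand": 0.75
}}

```text
t: 1.53
tool_pos: [0.4016, 0.1961, 0.215]
orientation: [0.744, 1.569, 0.305]
contact_force: [1.2, 0.7, 0.3]
opening: 0.0714
```

Call:
{"api": "play_rows", "payload": {
  "travel": [
    [0, -3, 2.8],
    [0, -6, 5.6],
    [0, -9, 8.4],
    [0, -12, 11.2],
    [0, -15, 13.9],
    [0, -18, 16.7],
    [0, -21, 19.5],
    [0, -24, 22.3],
    [0, -27, 25.1],
    [0, -30, 27.9]
  ],
  "delta_rot": [
    [0, 0, 0],
    [0, 0, 0],
    [-0.05, 0, 0],
    [-0.1, 0, 0],
    [-0.17, 0, 0],
    [-0.24, 0, 0],
    [-0.31, 0, 0],
    [-0.38, 0, 0],
    [-0.45, 0, 0],
    [-0.53, 0, 0]
  ]
}}

```text
t: 2.37
tool_pos: [0.5265, -0.1946, 0.2149]
orientation: [-0.304, 1.57, -0.211]
contact_force: [0.7, 0.9, 0.1]
opening: 0.0715
```

Run:
```python
from h import *
s=get_state();print(s["tool_pos"],s["orientation"],s["opening"])
go(RACK([.0015,.048,.12])[0],95.2)
```

```text
[ 0.52646185 -0.19459656  0.21490907] [-0.3043626   1.57007359 -0.21112805] 0.07146242497331759
t 2.37 travel [11.39 -2.46  0.67] rot [0.002 0.001 0.   ]
```

Call:
{"api": "play_rows", "payload": {
  "travel": [
    [2, -1.2, 0.3],
    [4, -2.4, 0.7],
    [7, -2.4, 0.7],
    [9.5, -2.4, 0.7],
    [11.4, -2.4, 0.7],
    [11.4, -2.4, 0.7],
    [11.4, -2.4, 0.7],
    [11.4, -2.4, 0.7],
    [11.4, -2.4, 0.7],
    [11.4, -2.4, 0.7]
  ],
  "delta_rot": [
    [0, 0, 0],
    [0, 0, 0],
    [0, 0, 0],
    [0, 0, 0],
    [0, 0, 0],
    [0, 0, 0],
    [0, 0, 0],
    [0, 0, 0],
    [0, 0, 0],
    [0, 0, 0]
  ]
}}

```text
t: 3.2
tool_pos: [0.5366, -0.2162, 0.1029]
orientation: [-0.574, 1.567, -0.483]
contact_force: [0.8, 0.7, 0.7]
opening: 0.0715
```

Run:
```python
from h import *
go(RACK([.0015,.048,.042])[0],95.2)
a=[]
im=snapshot("top");X=RACK([.0015,.048,.16])[0];u=proj("top",X)[0].astype(int)
A=cv2.resize(im[u[1]-45:u[1]+45,u[0]-40:u[0]+60,::-1],None,fx=4,fy=4,interpolation=2)
im=snapshot("side");u=proj("side",X)[0].astype(int);print(u)
B=cv2.resize(im[u[1]-20:u[1]+70,u[0]-50:u[0]+50,::-1],None,fx=4,fy=4,interpolation=2)
cv2.imwrite("pics/c2.png",np.hstack([A,B]))
```

```text
t 3.2 travel [ 7.99 -0.2  -0.15] rot [-0.     0.003  0.002]
[302 260]
```

View pics/c2.png

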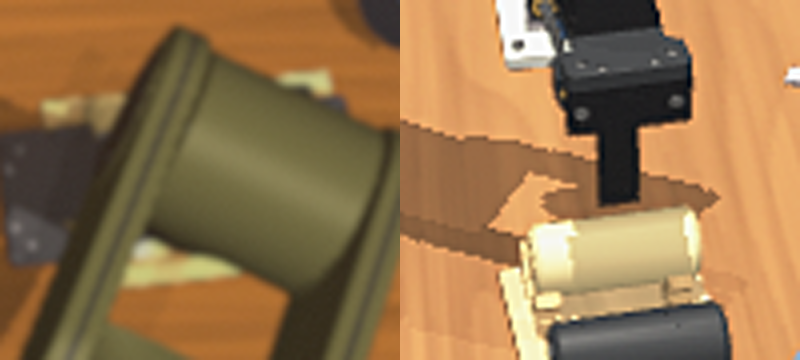

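The right-hand crop shows the finger centred above the cream roller (finger column about 618, roller 530–700). Descend and close.

Call:
{"api": "play_rows", "payload": {
  "travel": [
    [1.5, -0.1, 0],
    [3, -0.2, -0.1],
    [4.5, -0.2, -0.1],
    [6, -0.2, -0.1],
    [7.2, -0.2, -0.1],
    [8, -0.2, -0.1],
    [8, -0.2, -0.1],
    [8, -0.2, -0.1],
    [8, -0.2, -0.1],
    [8, -0.2, -0.1]
  ],
  "delta_rot": [
    [0, 0, 0],
    [0, 0, 0],
    [0, 0, 0],
    [0, 0, 0],
    [0, 0, 0],
    [0, 0, 0],
    [0, 0, 0],
    [0, 0, 0],
    [0, 0, 0],
    [0, 0, 0]
  ]
}}

```text
t: 4.13
tool_pos: [0.5354, -0.2181, 0.0219]
orientation: [-0.575, 1.569, -0.485]
contact_force: [0.3, 0.8, 0.4]
opening: 0.0713
```

Call:
{"api": "play_rows", "payload": {
  "travel": [
    [0, 0, 0],
    [0, 0, 0],
    [0, 0, 0],
    [0, 0, 0],
    [0, 0, 0],
    [0, 0, 0],
    [0, 0, 0],
    [0, 0, 0],
    [0, 0, 0],
    [0, 0, 0]
  ],
  "delta_rot": [
    [0, 0, 0],
    [0, 0, 0],
    [0, 0, 0],
    [0, 0, 0],
    [0, 0, 0],
    [0, 0, 0],
    [0, 0, 0],
    [0, 0, 0],
    [0, 0, 0],
    [0, 0, 0]
  ],
  "hand": 0.3
}}

```text
t: 4.97
tool_pos: [0.5346, -0.2181, 0.0208]
orientation: [-1.254, 1.57, -1.163]
contact_force: [-1.1, -3.0, 1.1]
opening: 0.0434
```

Run:
```python
from h import *
s=get_state();print(s["tool_pos"],s["orientation"],s["contact_force"],s["opening"])
go(RACK([.0015,.048,.15])[0],95.2)
go(REST([0,.0035,.15])[0],1.2)
```

```text
[ 0.53463692 -0.21808135  0.0208431 ] [-1.2535554   1.57008179 -1.16334069] [-1.06711794 -2.96617802  1.09555739] 0.04342047469570224
t 4.97 travel [-11.02  -0.05   0.09] rot [-0.001  0.     0.001]
t 4.97 travel [-11.04  36.45   3.82] rot [1.64e+00 1.00e-03 0.00e+00]
```

Call:
{"api": "play_rows", "payload": {
  "travel": [
    [-2, 0, 0],
    [-4.5, 0, 0],
    [-8, 0, 0],
    [-11, 0, 0],
    [-11, 2, 0.2],
    [-11, 5, 0.5],
    [-11, 8.5, 0.9],
    [-11, 12, 1.3],
    [-11, 15.5, 1.6],
    [-11, 19, 2]
  ],
  "delta_rot": [
    [0, 0, 0],
    [0, 0, 0],
    [0, 0, 0],
    [0, 0, 0],
    [0.1, 0, 0],
    [0.22, 0, 0],
    [0.34, 0, 0],
    [0.46, 0, 0],
    [0.58, 0, 0],
    [0.7, 0, 0]
  ]
}}

```text
t: 5.8
tool_pos: [0.536, -0.0248, 0.1295]
orientation: [-3.071, 1.568, 2.598]
contact_force: [0.7, 1.0, -2.2]
opening: 0.0432
```

Run:
```python
from h import *
go(REST([0,.0035,.15])[0],1.2); print(get_state()["opening"])
```

```text
t 5.8 travel [-0.13 14.38 -9.69] rot [ 0.935 -0.002  0.001]
0.0432255492931235
```

Call:
{"api": "play_rows", "payload": {
  "travel": [
    [-0.1, 2.4, -1.6],
    [-0.1, 4.8, -3.2],
    [-0.1, 7.2, -4.9],
    [-0.1, 9.6, -6.5],
    [-0.1, 12, -8.1],
    [-0.1, 13.4, -9],
    [-0.1, 14.4, -9.7],
    [-0.1, 14.4, -9.7],
    [-0.1, 14.4, -9.7],
    [-0.1, 14.4, -9.7]
  ],
  "delta_rot": [
    [0.12, 0, 0],
    [0.24, 0, 0],
    [0.36, 0, 0],
    [0.48, 0, 0],
    [0.6, 0, 0],
    [0.71, 0, 0],
    [0.82, 0, 0],
    [0.9, 0, 0],
    [0.935, 0, 0],
    [0.935, 0, 0]
  ]
}}

```text
t: 6.63
tool_pos: [0.5389, 0.1473, 0.1304]
orientation: [-1.731, 1.568, 3.009]
contact_force: [0.7, -0.7, -2.2]
opening: 0.0435
```

Run:
```python
from h import *
go(REST([0,.0035,.05])[0],1.2); s=get_state();print(s["tool_pos"],s["contact_force"])
im=snapshot("side");u=proj("side",REST([0,.02,.1])[0])[0].astype(int);print(u,snapshot("top").shape)
def ov(a,x0,y0,F,n):
    g=s["tool_pos"]+[0,0,.019]
    f=frame([g[0],g[1],g[2]],1.2)
    for X,c in ((f([[-.022,-.05,0],[.022,-.05,0],[.022,.05,0],[-.022,.05,0]]),(255,0,0)),(REST([[-.018,-.05,.052],[.018,-.05,.052]]),(0,0,255))):
        cv2.polylines(a,[((proj(n,X)+.5-[x0,y0])*F).astype(np.int32)],True,c,1)
    return a
B=cv2.resize(im[u[1]-50:u[1]+60,u[0]-40:u[0]+40,::-1],None,fx=5,fy=5,interpolation=2)
im=snapshot("top");v=proj("top",REST([0,.05,.1])[0])[0].astype(int)
A=cv2.resize(im[v[1]-55:v[1]+55,v[0]-80:v[0]+80,::-1],None,fx=2.5,fy=2.5,interpolation=2)
A=ov(A,v[0]-80,v[1]-55,2.5,"top");B=ov(B,u[0]-40,u[1]-50,5,"side")
o=np.zeros((550,800,3),np.uint8);o[:550,:400]=B;o[:275,400:]=A
cv2.imwrite("pics/c3.png",o)
```

```text
t 6.63 travel [ 9.94  0.12 -0.11] rot [ 0.006 -0.     0.003]
[0.53892158 0.14731379 0.13038968] [ 0.7094485  -0.7176367  -2.20166492]
[291 208] (480, 640, 3)
```

View pics/c3.png

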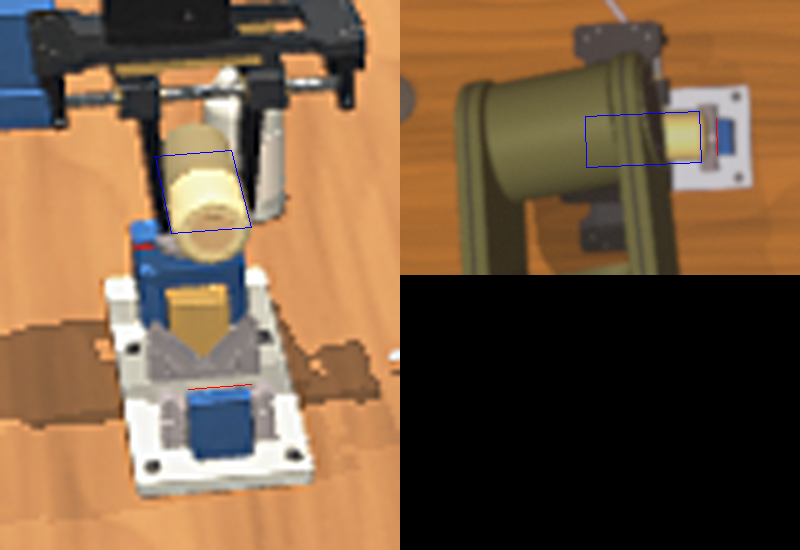

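The top view puts the roller end at (702,137) against a predicted 701, and the red line of the stop fits, so the axial position is good. Lowering.

Call:
{"api": "play_rows", "payload": {
  "travel": [
    [1.5, 0.1, -0.1],
    [3, 0.1, -0.1],
    [4.5, 0.1, -0.1],
    [6, 0.1, -0.1],
    [7.2, 0.1, -0.1],
    [8, 0.1, -0.1],
    [8.6, 0.1, -0.1],
    [9.1, 0.1, -0.1],
    [9.4, 0.1, -0.1],
    [9.4, 0.1, -0.1]
  ],
  "delta_rot": [
    [0, 0, 0],
    [0, 0, 0],
    [0, 0, 0],
    [0, 0, 0],
    [0, 0, 0],
    [0, 0, 0],
    [0, 0, 0],
    [0, 0, 0],
    [0, 0, 0],
    [0, 0, 0]
  ]
}}

```text
t: 7.62
tool_pos: [0.5411, 0.1493, 0.0388]
orientation: [-2.952, 1.568, 1.787]
contact_force: [-4.4, 6.1, 3.0]
opening: 0.0433
```

Run:
```python
from h import *
go(REST([0,.0035,.048])[0],1.2); s=get_state();print(s["tool_pos"],s["contact_force"],s["torque"])
```

```text
t 7.62 travel [ 0.98 -0.13  0.08] rot [ 0.006 -0.003  0.001]
[0.54110406 0.14933504 0.0388446 ] [-4.37088032  6.09512913  3.03830252] [ 0.80832102  0.84462065 -0.05870277]
```

Call:
{"api": "play_rows", "payload": {
  "travel": [
    [-0.1, 0, 0],
    [-0.1, 0, 0],
    [-0.1, 0, 0],
    [-0.1, 0, 0],
    [-0.1, 0, 0],
    [-0.1, 0, 0],
    [-0.1, 0, 0],
    [-0.1, 0, 0],
    [-0.1, 0, 0],
    [-0.1, 0, 0]
  ],
  "delta_rot": [
    [0, 0, 0],
    [0, 0, 0],
    [0, 0, 0],
    [0, 0, 0],
    [0, 0, 0],
    [0, 0, 0],
    [0, 0, 0],
    [0, 0, 0],
    [0, 0, 0],
    [0, 0, 0]
  ]
}}

```text
t: 8.45
tool_pos: [0.5414, 0.1492, 0.0396]
orientation: [2.909, 1.568, 1.365]
contact_force: [-2.4, 6.0, -0.4]
opening: 0.0436
```

Run:
```python
from h import *
s=get_state();print(s["tool_pos"],s["orientation"],s["contact_force"],s["torque"],s["opening"])
im=snapshot("side");u=proj("side",REST([0,.0,.05])[0])[0].astype(int)
B=cv2.resize(im[u[1]-55:u[1]+45,u[0]-40:u[0]+40,::-1],None,fx=6,fy=6,interpolation=2)
im=snapshot("top");v=proj("top",REST([0,.0,.05])[0])[0].astype(int)
A=cv2.resize(im[v[1]-30:v[1]+30,v[0]-20:v[0]+33,::-1],None,fx=6,fy=6,interpolation=2)
o=np.zeros((600,800,3),np.uint8);o[:,:480]=B;o[:360,482:800]=A
cv2.imwrite("pics/c4.png",o)
```

```text
[0.54140552 0.14923931 0.0396132 ] [2.90900958 1.5675828  1.36461298] [-2.38470833  6.04274749 -0.38166187] [ 0.82006806  0.46025402 -0.08209493] 0.043563717005276
```

View pics/c4.png

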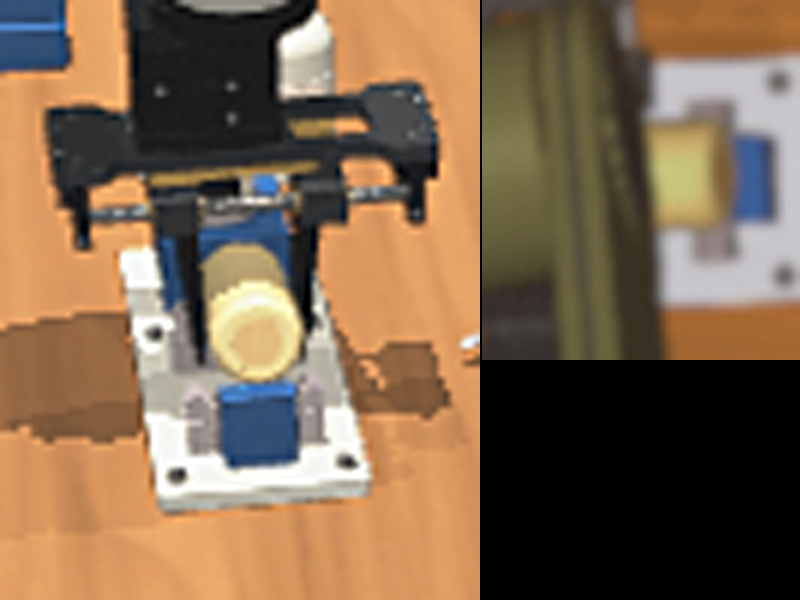

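The top crop shows the roller's end at column ~733, touching the stop's face (~737), and the roller about 1 px too far in +x. The +y force agrees. Lift a little, shift +3 mm in y and -1.8 mm in x, and lower again.

Call:
{"api": "play_rows", "payload": {
  "travel": [
    [-0.5, 0, 0],
    [-0.5, -0.1, -0.2],
    [-0.5, -0.18, -0.32],
    [-0.5, -0.18, -0.32],
    [-0.3, -0.18, -0.32],
    [-0.1, -0.18, -0.32],
    [0.1, -0.18, -0.32],
    [0.3, -0.18, -0.32],
    [0.4, -0.18, -0.32],
    [0.4, -0.18, -0.32]
  ],
  "delta_rot": [
    [0, 0, 0],
    [0, 0, 0],
    [0, 0, 0],
    [0, 0, 0],
    [0, 0, 0],
    [0, 0, 0],
    [0, 0, 0],
    [0, 0, 0],
    [0, 0, 0],
    [0, 0, 0]
  ]
}}

```text
t: 9.38
tool_pos: [0.5393, 0.1512, 0.0351]
orientation: [-2.955, 1.57, 1.785]
contact_force: [-3.1, 1.4, 2.6]
opening: 0.0432
```

Call:
{"api": "play_rows", "payload": {
  "travel": [
    [0.1, 0, 0],
    [0.2, 0, 0],
    [0.3, 0, 0],
    [0.3, 0, 0],
    [0.3, 0, 0],
    [0.3, 0, 0],
    [0.3, 0, 0],
    [0.3, 0, 0],
    [0.3, 0, 0],
    [0.3, 0, 0]
  ],
  "delta_rot": [
    [0, 0, 0],
    [0, 0, 0],
    [0, 0, 0],
    [0, 0, 0],
    [0, 0, 0],
    [0, 0, 0],
    [0, 0, 0],
    [0, 0, 0],
    [0, 0, 0],
    [0, 0, 0]
  ]
}}

```text
t: 10.22
tool_pos: [0.5395, 0.1508, 0.0333]
orientation: [-0.118, 1.571, -1.662]
contact_force: [-5.3, -0.2, 10.0]
opening: 0.0437
```

Call:
{"api": "play_rows", "payload": {
  "travel": [
    [-0.1, -0.05, 0],
    [-0.1, -0.1, 0],
    [-0.1, -0.15, 0],
    [-0.1, -0.2, 0],
    [0, -0.2, 0],
    [0.05, -0.2, 0],
    [0.1, -0.2, 0],
    [0.1, -0.2, 0],
    [0.1, -0.2, 0],
    [0.1, -0.2, 0]
  ],
  "delta_rot": [
    [0, 0, 0],
    [0, 0, 0],
    [0, 0, 0],
    [0, 0, 0],
    [0, 0, 0],
    [0, 0, 0],
    [0, 0, 0],
    [0, 0, 0],
    [0, 0, 0],
    [0, 0, 0]
  ]
}}

```text
t: 11.05
tool_pos: [0.5392, 0.1507, 0.0327]
orientation: [1.542, 1.567, -0.002]
contact_force: [0.7, -0.7, 8.5]
opening: 0.0435
```

Run:
```python
from h import *
s=get_state();print(s["tool_pos"],s["contact_force"],s["torque"],s["opening"])
im=snapshot("side");u=proj("side",REST([0,.0,.05])[0])[0].astype(int)
B=cv2.resize(im[u[1]-45:u[1]+35,u[0]-30:u[0]+30,::-1],None,fx=7,fy=7,interpolation=2)
im=snapshot("top");v=proj("top",REST([0,.0,.05])[0])[0].astype(int)
A=cv2.resize(im[v[1]-30:v[1]+30,v[0]-20:v[0]+33,::-1],None,fx=7,fy=7,interpolation=2)
o=np.zeros((560,800,3),np.uint8);o[:,:420]=B;o[:420,422:793]=A
cv2.imwrite("pics/c5.png",o)
```

```text
[0.53916463 0.15066627 0.03273237] [ 0.71536849 -0.6749812   8.48608183] [-0.03129885 -0.08351347 -0.0376973 ] 0.04352762666313456
```

View pics/c5.png

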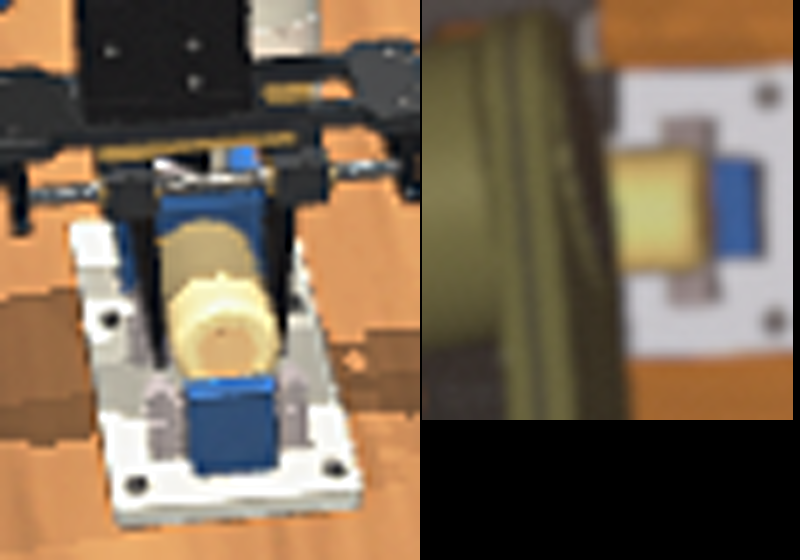

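The roller sits in the vees: its end is at ~705 just clear of the stop at 712, the side forces have gone, about 8 N presses down, and there is no tilting moment. Release and rise.

Call:
{"api": "play_rows", "payload": {
  "travel": [
    [-0.1, 0, 0],
    [-0.1, 0, 0],
    [-0.1, 0, 0],
    [-0.1, 0, 0],
    [-0.1, 0, 0],
    [-0.1, 0, 0],
    [-0.1, 0, 0],
    [-0.1, 0, 0],
    [-0.1, 0, 0],
    [-0.1, 0, 0]
  ],
  "delta_rot": [
    [0, 0, 0],
    [0, 0, 0],
    [0, 0, 0],
    [0, 0, 0],
    [0, 0, 0],
    [0, 0, 0],
    [0, 0, 0],
    [0, 0, 0],
    [0, 0, 0],
    [0, 0, 0]
  ],
  "hand": 0.75
}}

```text
t: 11.98
tool_pos: [0.5372, 0.1507, 0.0317]
orientation: [0.27, 1.571, -1.274]
contact_force: [0.2, -0.5, -0.9]
opening: 0.0713
```

Call:
{"api": "play_rows", "payload": {
  "travel": [
    [-1, 0, 0],
    [-2.5, 0, 0],
    [-4.5, 0, 0],
    [-7, 0, 0],
    [-10, 0, 0],
    [-13, 0, 0],
    [-16, 0, 0],
    [-16, 0, -4],
    [-16, 0, -8],
    [-16, 0, -12]
  ],
  "delta_rot": [
    [0, 0, 0],
    [0, 0, 0],
    [0, 0, 0],
    [0, 0, 0],
    [0, 0, 0],
    [0, 0, 0],
    [0, 0, 0],
    [-0.1, 0, 0],
    [-0.2, 0, 0],
    [-0.3, 0, 0]
  ]
}}

```text
t: 12.82
tool_pos: [0.5346, 0.2718, 0.1942]
orientation: [1.62, 1.567, 0.38]
contact_force: [0.9, -0.3, 0.2]
opening: 0.0713
```

Run:
```python
from h import *
s=get_state();print(s["tool_pos"],s["contact_force"],s["opening"])
th=1.17+np.degrees(2.2)+90-180; print(th)
go(REST([0,.1235,.15])[0],th)
im=snapshot("side");u=proj("side",REST([0,.03,.05])[0])[0].astype(int)
B=cv2.resize(im[u[1]-50:u[1]+40,u[0]-30:u[0]+30,::-1],None,fx=6,fy=6,interpolation=2)
im=snapshot("top");v=proj("top",REST([0,.03,.05])[0])[0].astype(int)
A=cv2.resize(im[v[1]-30:v[1]+30,v[0]-30:v[0]+40,::-1],None,fx=6,fy=6,interpolation=2)
o=np.zeros((540,800,3),np.uint8);o[:,:360]=B;o[:360,362:782]=A
cv2.imwrite("pics/c6.png",o)
```

```text
[0.53460357 0.2718034  0.19419069] [ 0.90544457 -0.30712447  0.15378871] 0.07132374381209676
37.22071492878112
t 12.82 travel [6.32 0.13 0.41] rot [-0.32   0.    -0.004]
```

View pics/c6.png

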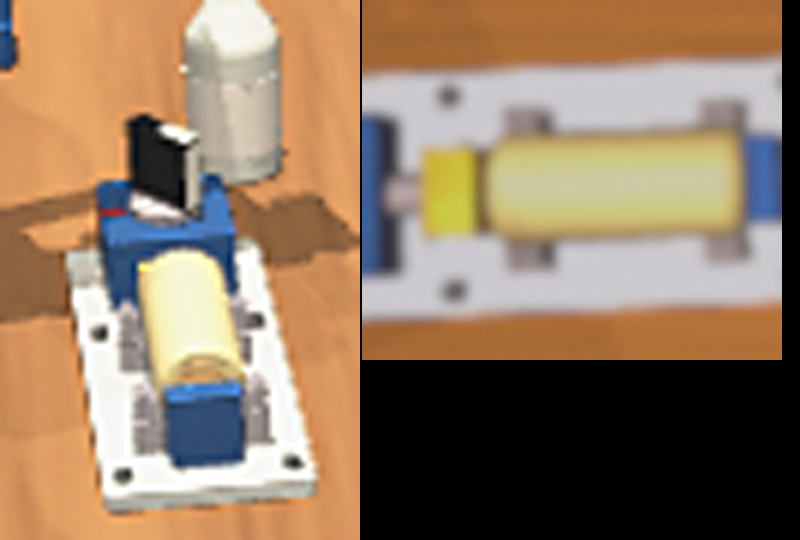

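The roller lies in both vees, between the jaw (right edge ~478) and the stop (left edge ~748). Now the knob.

Call:
{"api": "play_rows", "payload": {
  "travel": [
    [1, 0, 0.2],
    [2, 0.1, 0.4],
    [3.5, 0.1, 0.4],
    [5, 0.1, 0.4],
    [6.3, 0.1, 0.4],
    [6.3, 0.1, 0.4],
    [6.3, 0.1, 0.4],
    [6.3, 0.1, 0.4],
    [6.3, 0.1, 0.4],
    [6.3, 0.1, 0.4]
  ],
  "delta_rot": [
    [-0.1, 0, 0],
    [-0.2, 0, 0],
    [-0.3, 0, 0],
    [-0.32, 0, 0],
    [-0.32, 0, 0],
    [-0.32, 0, 0],
    [-0.32, 0, 0],
    [-0.32, 0, 0],
    [-0.32, 0, 0],
    [-0.32, 0, 0]
  ]
}}

```text
t: 13.75
tool_pos: [0.5369, 0.2675, 0.13]
orientation: [1.281, 1.569, 0.357]
contact_force: [0.6, 0.2, -0.1]
opening: 0.0711
```

Run:
```python
from h import *
go(REST([-.0006,.1235,.086])[0],37.2)
```

```text
t 13.75 travel [ 6.3   0.04 -0.09] rot [-0.002  0.001 -0.002]
```

Call:
{"api": "play_rows", "payload": {
  "travel": [
    [1.2, 0, -0.1],
    [2.4, 0, -0.1],
    [3.6, 0, -0.1],
    [4.8, 0, -0.1],
    [5.8, 0, -0.1],
    [6.3, 0, -0.1],
    [6.3, 0, -0.1],
    [6.3, 0, -0.1],
    [6.3, 0, -0.1],
    [6.3, 0, -0.1]
  ],
  "delta_rot": [
    [0, 0, 0],
    [0, 0, 0],
    [0, 0, 0],
    [0, 0, 0],
    [0, 0, 0],
    [0, 0, 0],
    [0, 0, 0],
    [0, 0, 0],
    [0, 0, 0],
    [0, 0, 0]
  ]
}}

```text
t: 14.58
tool_pos: [0.5363, 0.2683, 0.0666]
orientation: [1.293, 1.569, 0.369]
contact_force: [1.1, -0.8, 0.1]
opening: 0.0714
```

Call:
{"api": "play_rows", "payload": {
  "travel": [
    [0, 0, 0],
    [0, 0, 0],
    [0, 0, 0],
    [0, 0, 0],
    [0, 0, 0],
    [0, 0, 0],
    [0, 0, 0],
    [0, 0, 0],
    [0, 0, 0],
    [0, 0, 0]
  ],
  "delta_rot": [
    [0, 0, 0],
    [0, 0, 0],
    [0, 0, 0],
    [0, 0, 0],
    [0, 0, 0],
    [0, 0, 0],
    [0, 0, 0],
    [0, 0, 0],
    [0, 0, 0],
    [0, 0, 0]
  ],
  "hand": 0
}}

```text
t: 15.42
tool_pos: [0.5373, 0.2693, 0.0658]
orientation: [1.508, 1.565, 0.584]
contact_force: [6.2, 5.5, -5.9]
opening: 0.0138
```

Run:
```python
from h import *
s=get_state();print(s["tool_pos"],s["contact_force"],s["torque"],s["opening"])
M=R.from_euler("xyz",s["orientation"]).as_matrix();print("theta",np.degrees(np.arctan2(M[1,1],M[0,1])),M[:,0])
```

```text
[0.5372751  0.26925528 0.06580642] [ 6.21011526  5.46098037 -5.87865519] [ 0.78951221 -1.06393997 -0.01836716] 0.013808407652523873
theta 37.057151283889226 [ 0.00485994  0.00320937 -0.99998304]
```

Gripped the bar (13.8 mm), θ = 37.06°, so the screw is at about -2.20. The sideways force along tool y shows the axis 1.2 mm further on; correct this while turning clockwise.

Call:
{"api": "play_rows", "payload": {
  "travel": [
    [0, 0.06, 0],
    [0, 0.12, 0],
    [0, 0.12, 0],
    [0, 0.12, 0],
    [0, 0.12, 0],
    [0, 0.12, 0],
    [0, 0.12, 0],
    [0, 0.12, 0],
    [0, 0.12, 0],
    [0, 0.12, 0]
  ],
  "delta_rot": [
    [0, 0, 0],
    [0.05, 0, 0],
    [0.15, 0, 0],
    [0.25, 0, 0],
    [0.35, 0, 0],
    [0.45, 0, 0],
    [0.55, 0, 0],
    [0.65, 0, 0],
    [0.75, 0, 0],
    [0.85, 0, 0]
  ]
}}

```text
t: 16.25
tool_pos: [0.5364, 0.2691, 0.0658]
orientation: [-2.234, 1.57, 2.271]
contact_force: [-1.6, 0.3, 1.1]
opening: 0.0136
```

```bash
cat >> h.py <<'E'
def st():
    s=get_state();M=R.from_euler("xyz",s["orientation"]).as_matrix();th=np.degrees(np.arctan2(M[1,1],M[0,1]))
    f=s["contact_force"];print("t",s["t"],"tcp",s["tool_pos"].round(4),"F",f.round(1),"F tool",(M.T@f).round(1),"T",s["torque"].round(3),"open",round(s["opening"],4),"theta",round(th,2),"screw",round(np.radians(1.17-90-th),3),"j6",s["qpos"][5].round(2))
E
python3 -c "
from h import *
st()"
```

```text
t 16.25 tcp [0.5364 0.2691 0.0658] F [-1.6  0.3  1.1] F tool [-1.1 -1.6  0. ] T [0.088 0.281 0.028] open 0.0136 theta -11.9 screw -1.343 j6 0.58
```

Call:
{"api": "play_rows", "payload": {
  "travel": [
    [0, 0, 0],
    [0, 0, 0],
    [0, 0, 0],
    [0, 0, 0],
    [0, 0, 0],
    [0, 0, 0],
    [0, 0, 0],
    [0, 0, 0],
    [0, 0, 0],
    [0, 0, 0]
  ],
  "delta_rot": [
    [0.1, 0, 0],
    [0.2, 0, 0],
    [0.3, 0, 0],
    [0.4, 0, 0],
    [0.5, 0, 0],
    [0.6, 0, 0],
    [0.7, 0, 0],
    [0.8, 0, 0],
    [0.9, 0, 0],
    [1.0, 0, 0]
  ]
}}

```text
t: 17.08
tool_pos: [0.5355, 0.2698, 0.0658]
orientation: [-1.031, 1.568, 2.473]
contact_force: [-3.3, 4.2, 1.7]
opening: 0.0139
```

```bash
python3 -c "
from h import *
st()"
```

```text
t 17.0833 tcp [0.5355 0.2698 0.0658] F [-3.3  4.2  1.7] F tool [-1.7 -5.1  1.5] T [0.5   0.791 0.055] open 0.0139 theta -69.21 screw -0.342 j6 1.58
```

Call:
{"api": "play_rows", "payload": {
  "travel": [
    [0, -0.05, 0.02],
    [0, -0.07, 0.02],
    [0, -0.07, 0.02],
    [0, -0.07, 0.02],
    [0, -0.07, 0.02],
    [0, -0.07, 0.02],
    [0, -0.07, 0.02],
    [0, -0.07, 0.02],
    [0, -0.07, 0.02],
    [0, -0.07, 0.02]
  ],
  "delta_rot": [
    [0.04, 0, 0],
    [0.08, 0, 0],
    [0.12, 0, 0],
    [0.16, 0, 0],
    [0.2, 0, 0],
    [0.24, 0, 0],
    [0.28, 0, 0],
    [0.31, 0, 0],
    [0.31, 0, 0],
    [0.31, 0, 0]
  ]
}}

```text
t: 17.92
tool_pos: [0.5354, 0.2702, 0.0657]
orientation: [-0.811, 1.569, 2.389]
contact_force: [-3.7, 4.5, 2.3]
opening: 0.0138
```

```bash
python3 -c "
from h import *
st()"
```

```text
t 17.9167 tcp [0.5354 0.2702 0.0657] F [-3.7  4.5  2.3] F tool [-2.3 -4.7  3.5] T [ 0.617  0.782 -0.018] open 0.0138 theta -86.65 screw -0.038 j6 1.89
```

Call:
{"api": "play_rows", "payload": {
  "travel": [
    [0, -0.03, 0.02],
    [0, -0.05, 0.03],
    [0, -0.05, 0.03],
    [0, -0.05, 0.03],
    [0, -0.05, 0.03],
    [0, -0.05, 0.03],
    [0, -0.05, 0.03],
    [0, -0.05, 0.03],
    [0, -0.05, 0.03],
    [0, -0.05, 0.03]
  ],
  "delta_rot": [
    [0.02, 0, 0],
    [0.04, 0, 0],
    [0.06, 0, 0],
    [0.08, 0, 0],
    [0.09, 0, 0],
    [0.1, 0, 0],
    [0.1, 0, 0],
    [0.1, 0, 0],
    [0.1, 0, 0],
    [0.1, 0, 0]
  ]
}}

```text
t: 18.75
tool_pos: [0.5356, 0.2702, 0.0658]
orientation: [-1.75, 1.571, 1.352]
contact_force: [-3.1, 4.5, 1.7]
opening: 0.0145
```

```bash
python3 -c "
from h import *
st()"
```

```text
t 18.75 tcp [0.5356 0.2702 0.0658] F [-3.1  4.5  1.7] F tool [-1.7 -4.3  3.2] T [0.72  0.745 0.829] open 0.0145 theta -92.29 screw 0.06 j6 1.99
```

Torque jumped to 0.83 N m at screw ≈ 0, so it is seated. Back off a quarter turn.

Call:
{"api": "play_rows", "payload": {
  "travel": [
    [0, 0, 0],
    [0, 0, 0],
    [0, 0, 0],
    [0, 0, 0],
    [0, 0, 0],
    [0, 0, 0],
    [0, 0, 0],
    [0, 0, 0],
    [0, 0, 0],
    [0, 0, 0]
  ],
  "delta_rot": [
    [-0.05, 0, 0],
    [-0.13, 0, 0],
    [-0.22, 0, 0],
    [-0.31, 0, 0],
    [-0.4, 0, 0],
    [-0.49, 0, 0],
    [-0.58, 0, 0],
    [-0.67, 0, 0],
    [-0.76, 0, 0],
    [-0.85, 0, 0]
  ]
}}

```text
t: 19.58
tool_pos: [0.536, 0.2696, 0.0658]
orientation: [1.806, 1.57, -0.524]
contact_force: [-1.4, 1.3, 0.8]
opening: 0.014
```

Call:
{"api": "play_rows", "payload": {
  "travel": [
    [0, 0, 0],
    [0, 0, 0],
    [0, 0, 0],
    [0, 0, 0],
    [0, 0, 0],
    [0, 0, 0],
    [0, 0, 0],
    [0, 0, 0],
    [0, 0, 0],
    [0, 0, 0]
  ],
  "delta_rot": [
    [-0.09, 0, 0],
    [-0.18, 0, 0],
    [-0.27, 0, 0],
    [-0.36, 0, 0],
    [-0.45, 0, 0],
    [-0.54, 0, 0],
    [-0.63, 0, 0],
    [-0.71, 0, 0],
    [-0.76, 0, 0],
    [-0.76, 0, 0]
  ]
}}

```text
t: 20.42
tool_pos: [0.5366, 0.2694, 0.0658]
orientation: [1.306, 1.569, -0.268]
contact_force: [0.5, 0.5, 1.0]
opening: 0.0137
```

Run:
```python
from h import *
st()
im=snapshot("side");u=proj("side",REST([0,.03,.05])[0])[0].astype(int)
B=cv2.resize(im[u[1]-60:u[1]+40,u[0]-35:u[0]+35,::-1],None,fx=5,fy=5,interpolation=2)
im=snapshot("top");v=proj("top",REST([0,.03,.05])[0])[0].astype(int)
A=cv2.resize(im[v[1]-30:v[1]+30,v[0]-35:v[0]+35,::-1],None,fx=6,fy=6,interpolation=2)
o=np.zeros((500,800,3),np.uint8);o[:,:350]=B;o[:360,360:780]=A
cv2.imwrite("pics/c7.png",o)
```

```text
t 20.4167 tcp [0.5366 0.2694 0.0658] F [0.5 0.5 1. ] F tool [-1.   0.5 -0.5] T [0.076 0.013 0.01 ] open 0.0137 theta -0.16 screw -1.548 j6 0.38
```

View pics/c7.png

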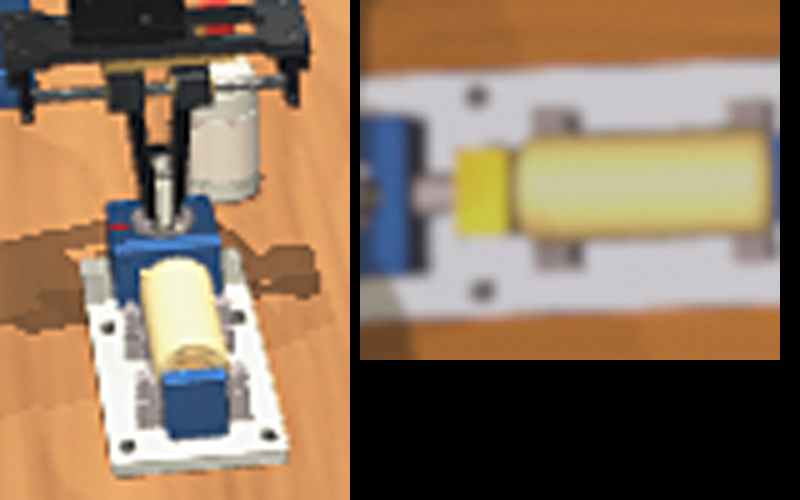

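The roller's end (~770) is against the stop (~772), the jaw is backed off, and the pointer side faces the camera. One settling call, then hand in.

Call:
{"api": "play_rows", "payload": {
  "travel": [
    [0, 0, 0],
    [0, 0, 0],
    [0, 0, 0],
    [0, 0, 0],
    [0, 0, 0],
    [0, 0, 0],
    [0, 0, 0],
    [0, 0, 0],
    [0, 0, 0],
    [0, 0, 0]
  ],
  "delta_rot": [
    [-0.01, 0, 0],
    [-0.01, 0, 0],
    [-0.01, 0, 0],
    [-0.01, 0, 0],
    [-0.01, 0, 0],
    [-0.01, 0, 0],
    [-0.01, 0, 0],
    [-0.01, 0, 0],
    [-0.01, 0, 0],
    [-0.01, 0, 0]
  ]
}}

```text
t: 21.35
tool_pos: [0.5366, 0.2694, 0.0658]
orientation: [1.224, 1.569, -0.34]
contact_force: [5.6, -1.4, -1.3]
opening: 0.0136
```

```bash
python3 -c "
from h import *
st();print(hand_in())"
```

```text
t 21.35 tcp [0.5366 0.2694 0.0658] F [ 5.6 -1.4 -1.3] F tool [1.3 5.5 1.4] T [-0.378 -0.819  0.017] open 0.0136 theta 0.4 screw -1.557 j6 0.37
the job is handed in; nothing more can be done
None
```

I laid the cream roller in the two steel vees and released it. I then turned the thumbscrew clockwise until it seated and backed it off a quarter turn. I handed in at 21.4 s, still gripping the thumbscrew.

- **Placing the roller:** on the first lowering the roller touched the end stop with about 6 N. I raised it slightly, shifted it along and across the rest, and lowered it again. Before I let go it sat evenly, with almost no side force or tilt.
- **Seating:** the torque rose to 0.83 N m at a screw reading of about 0.06 rad. That matches the hard stop at 0, allowing for a little twist of the bar in the pads.
- **Final screw angle:** the gripper's angle puts the screw at about -1.56 rad, against -1.57 wanted. My estimate of the rest's angle, and that twist at the stop, leave about 0.03 rad of doubt.
- **Last checks:** the final picture showed the roller's end against the stop (about 2 px in an enlarged crop) and the jaw backed off. I judged these from the top and side pictures and did not test that the roller spins. The grip on the bar measured 13.6 mm for a 14 mm bar, and the force on the tool was below 6 N.
- **Other things on the bench:** I did not touch them on purpose, but I took no final picture of the whole bench to confirm they had not moved.

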